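# Free the cup stuck in the clay pot

## Robot

A 6-joint arm with a two-finger parallel gripper is mounted at the origin on the work surface. World frame = base frame: x ahead of the robot, y to its left, z up, the work surface at z = 0. Lengths are in m, angles in rad, forces in N, time in s.
With the tool pointing down it reaches from about 0.35 to 0.85 m from the base axis. Payload 8.1 kg.
Tool frame: the origin (TCP) lies on the mounting face of the last link; the fingertips stand 186 mm ahead of it and the grasp point (between the pads) lies 167 mm ahead of it; z points along the fingers, y is the line along which they close (so a half turn about z gives the same grasp; the last joint's range is limited). The gripper opens to 93 mm and grips with 3 to 60 N. Pads are 15 mm wide; open, the fingers measure 128 mm over their backs; the gripper's body (75 mm by 188 mm) begins 65 mm behind the grasp point.
Start: joints at [-1.387, 0.13, 1.488, -0, 1.523, -0.085], TCP at [0.159, -0.578, 0.405] pointing down, gripper open.
Joint ranges: [-2.96, 2.96], [-0.89, 2.26], [0.02, 2.5], [-1.34, 4.48], [0, 2.73], [-2.66, 2.66]. Speed limits (rad/s): [2.39, 2.39, 2.79, 3.14, 3.14, 3.14].

## Interface

Orientations are given as a rotation vector (axis times angle).
In Python, from plant import * gives the robot as it stands. The module is installed in compiled form; this text tells all that it offers.
- The arm moves only by the tool arm_command, never from a script. Its argument "increments" is a list of rows, each a list of 6 numbers: the shift along the tool's x, y, z in units of 0.2 m (1.0 is 0.2 m), then the turn, a rotation vector about the tool's x, y, z in units of pi rad (1.0 is pi rad). A call has exactly 5 rows; each row is the pose to reach, as a shift and turn from the pose commanded when the call began, along the tool's axes at that moment, turning the shorter way round; what a row does not reach only later rows make up. A row lasts 1/8 s, in which the tool goes at most 62.5 mm and 10.7 degrees, less where a joint would pass 70% of its speed; a pose out of reach is approached as far as the arm can. A call with a number of a shift or a turn outside -1 to 1 is refused whole. A call with a gripper value outside its range is refused whole. "fingers" is the closure, from -1 (fully open) to 1 (shut), set as the call begins (left out, the last holds). The fingers move at their own pace and stop on an object; "force" is the grip in N (left out, the last holds). Time passes only in rows, so rows that repeat a pose let the fingers close, or fill a call up. It gives the time, the measured TCP pose, the force, the opening and the grip force at its end, in the units of the state.
- read_state(): the state, without advancing time (a new reading comes with each control period).
- read_camera(name): name is "scene" or "side" or "wrist"; returns a dict with "image" (400x640x3 uint8, red, green, blue), "fx", "fy", "cx", "cy" (pixels), "T" (4x4, takes a point from camera to world coordinates). Camera axes: x right, y down, z forward; pixel columns grow to the right and rows downward; lengths in m; the calibration is good to about 2 mm. The wrist camera is an equidistant fisheye: a pixel r from the principal point sees the ray r / f radians off the axis. A picture is of the moment at which its call begins. There is no depth.
- close_job(): hands the job in; it is judged then, once.
The state is a dict: "t": time; "q": joint angles; "dq": joint speeds; "joint_torque": joint torques, N m; "tool_pos": TCP position; "orientation": TCP orientation; "force": force on the tool from outside, world axes, zero at the start; "wrist_torque": the same for the moment, N m; "opening": finger opening in m; "gripper_force": force on a finger pad.
Only numpy, scipy, OpenCV 4.12 (cv2) and the standard library are available. Lean on these libraries where they do the work, as an engineer would, in place of code of your own. Each camera call takes 0.05 s, during which the arm holds its last target. There are 200 camera calls.

## Task

A white plastic cup has stuck fast inside the terracotta pot that is screwed down to its square base. Grip the cup by the rim standing out of the pot, twist it about 30 degrees (either way) to break it loose while it is still down in the pot, pull it up and out, and stand it gently, upright, near the middle of the round plaster bat. Do not drop it, and leave the identical loose cup on the square board where it is.

Things in the scene. Friction and masses are not known exactly. Their poses are not given: they have to be found in the camera images.
- cup_center (a point): Centre (half-way up) of the stuck cup: open white plastic, 110 mm tall, 120 g, 51 mm across at the foot, 56 mm at the rim, wall 3.5 mm; z points to its mouth. It starts upright with this centre inside the pot; its top 43 mm (12 to 55 mm above the centre) stand out over the pot: grip across the full width 35 to 40 mm above the centre, any yaw, about 40 N. Lifted 70 mm it is clear of the pot.
- pot: Terracotta pot around the stuck cup, 84 mm across, bore 64 mm, fixed on a plywood base 130 x 130 x 12 mm. Origin under the base, on the pot's axis; z up. Inner floor 18 mm, rim 85 mm above it. Dried lumps inside hold the cup by friction: it pulls out with 10 to 22 N, less while turning, and turns freely either way with under 0.6 N m. An identical empty pot without base is a bystander.
- bat: Round plaster bat (flat disc), diameter 180 mm, 18 mm thick, lying fixed on the bench. Origin in the middle of its underside; its flat top is 18 mm above. The freed cup is to stand on it.
- spare_cup: A second, identical cup standing loose on a square plywood board (160 x 160 x 12 mm): leave it alone. Origin in the middle of its underside, z up; 110 mm tall, 56 mm across.
Things that resemble listed ones, but are neither listed nor needed, are in the scene too. What is shaped like the part that bears cup_center but blue or yellow is not meant. Of the things shaped like the bat, the white one is meant.

How it is judged:
By the outcome, as a careful person would: the job done as asked, in the order asked, and still so for the second after the job is handed in, with the robot touching nothing.
It also fails if it takes over 51 s, if anything falls off the work surface, if the arm or the gripper's body presses on something with over 40 N, if the wrist force passes 120 N, or if a joint passes its speed limit or range.

## Working session

There is one attempt and no reset: what is moved stays moved. The work goes in short steps, Python scripts to look and compute and a tool call to move; the robot and the scene stay as the last step left them, time stands still between calls to the robot, and variables do not carry over. Pictures are saved under pics/ and viewed, at most 10 in all, crops included, and the job is handed in when it is done.

Besides the shell and the picture viewer there is one more tool, called after "Emit:" by a JSON object that holds its "fn" and its "kwargs", one argument or row to a line. arm_command: Moves the arm, as the interface text tells. Shifts and turns lie within -1 to 1; 1 stands for 0.2 m of shift or pi rad of turn. Its arguments: {"type":"object","properties":{"increments":{"type":"array","items":{"type":"array","items":{"type":"number","minimum":-1,"maximum":1}}},"fingers":{"type":"number"},"force":{"type":"number"}},"required":["increments"]}

```bash
mkdir -p pics; cat > h.py <<'E'
from plant import *
import numpy as np, cv2
from scipy.spatial.transform import Rotation as R
def ray(c,u,v):
    T=np.array(c["T"]); d=np.array([(u-c["cx"])/c["fx"],(v-c["cy"])/c["fy"],1.])
    return T[:3,3],T[:3,:3]@d
def onplane(c,u,v,z):
    o,d=ray(c,u,v); return o+d*(z-o[2])/d[2]
def proj(c,p):
    T=np.array(c["T"]); q=T[:3,:3].T@(np.array(p)-T[:3,3]); return c["fx"]*q[0]/q[2]+c["cx"],c["fy"]*q[1]/q[2]+c["cy"]
E
python3 - <<'E'
from h import *
for n in("scene","side"):
    c=read_camera(n); cv2.imwrite(f"pics/{n}0.png",c["image"][:,:,::-1]); print(n,np.round(c["T"],3).tolist(),c["fx"])
s=read_state();print(s["t"],s["orientation"],s["opening"])
E
```

```text
scene [[-0.74, 0.402, -0.539, 1.058], [0.672, 0.419, -0.61, 0.627], [-0.019, -0.814, -0.58, 0.697], [0.0, 0.0, 0.0, 1.0]] 411.54160426776394
side [[-0.893, -0.261, 0.367, -0.084], [-0.45, 0.496, -0.742, 1.089], [0.012, -0.828, -0.561, 0.907], [0.0, 0.0, 0.0, 1.0]] 479.4221552958844
0.1 [-3.11156160e+00 -4.20633552e-01  1.47071698e-04] 0.09288118400333915
```

View pics/scene0.png

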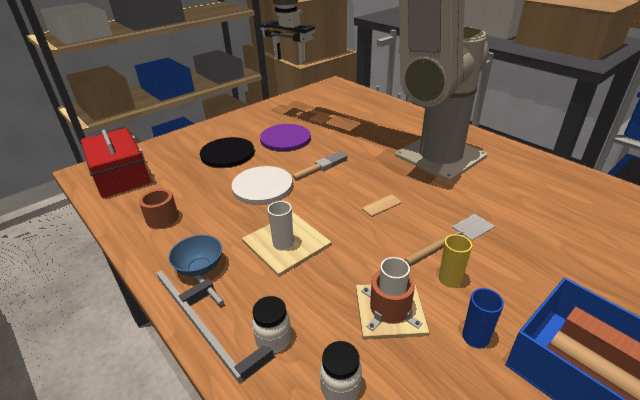

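View pics/side0.png

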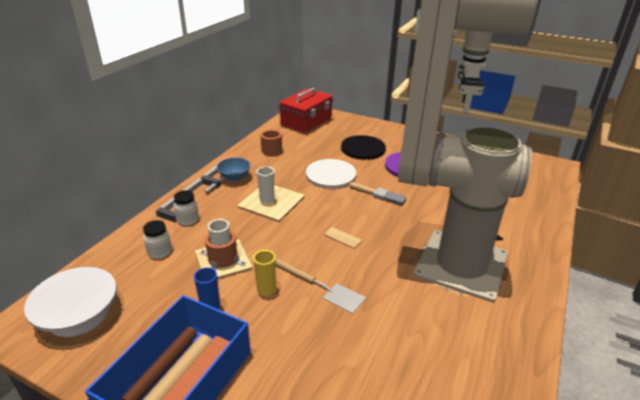

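The scene view shows the stuck cup's rim at about (395,268), in the pot with the base, the white bat at (262,184) and the spare cup at (281,225). The side view shows the rim at (220,230) and the bat at (331,173).

```bash
python3 - <<'E'
from h import *
for n,rb,rc in(("scene",(225,160,300,208),(375,252,415,300)),("side",(300,155,362,192),(203,215,237,250))):
    c=read_camera(n); im=c["image"].astype(int)
    sat=im.max(2)-im.min(2)
    for nm,b,th in(("bat",rb,140),("cup",rc,90)):
        m=np.zeros(sat.shape,np.uint8); x0,y0,x1,y1=b
        m[y0:y1,x0:x1]=((sat<40)&(im.max(2)>th))[y0:y1,x0:x1]
        k=max(cv2.findContours(m,0,2)[0],key=cv2.contourArea)
        x,y,w,h=cv2.boundingRect(k)
        if nm=="bat":
            e=cv2.fitEllipse(k); print(n,nm,e,onplane(c,*e[0],.015)); 
            P=np.array([onplane(c,*q[0],.018) for q in k]); print("ext",P.min(0),P.max(0))
        else:
            # top edge of mask = far rim; rows' left/right extremes
            cols=np.where(m[y:y+8].any(0))[0]
            print(n,nm,(x,y,w,h)); 
            u=x+w/2-.5
            P=np.array([onplane(c,*q[0],.128) for q in k])
            # far rim point from the topmost pixel, centre 28mm nearer the camera
            far=onplane(c,u,y-.5,.128); o=np.array(c["T"])[:3,3]; d=(o-far)[:2]; d/=np.linalg.norm(d)
            print("far",far,"centre",far[:2]+.028*d)
            L=onplane(c,x-.5,y+h*.25,.128);Rr=onplane(c,x+w-.5,y+h*.25,.128);print("width",np.linalg.norm(L-Rr),(L+Rr)/2)
E
```

```text
scene bat ((261.3938903808594, 182.99620056152344), (32.46738815307617, 59.84025192260742), 82.76659393310547) [ 0.53604223 -0.25707432  0.015     ]
ext [ 0.44686382 -0.34552433  0.018     ] [ 0.62319245 -0.16867041  0.018     ]
scene cup (379, 258, 31, 38)
far [0.58391124 0.28106837 0.128     ] centre [0.6065227  0.29758265]
width 0.05819634158352907 [0.60427117 0.29826896 0.128     ]
side bat ((330.7640075683594, 172.45706176757812), (25.512231826782227, 49.77357864379883), 91.58845520019531) [ 0.52786765 -0.25836532  0.015     ]
ext [ 0.43718547 -0.34807456  0.018     ] [ 0.61609131 -0.16689827  0.018     ]
side cup (209, 220, 22, 25)
far [0.61091801 0.27504702 0.128     ] centre [0.59273132 0.29633655]
width 0.05809562754669813 [0.59301518 0.29939532 0.128     ]
```

Emit:
{"fn": "arm_command", "kwargs": {
  "increments": [
    [0.2, 0.007, 0, 0, 0, -0.021],
    [0.4, 0.002, 0, 0, 0, -0.042],
    [0.595, -0.017, 0, 0, 0, -0.063],
    [0.79, -0.049, 0, 0, 0, -0.084],
    [0.98, -0.093, 0, 0, 0, -0.106]
  ],
  "fingers": -1,
  "force": 40
}}

```text
t: 0.82
tool_pos: [0.3445, -0.5078, 0.4044]
orientation: [-2.999, -0.934, 0.0]
force: [0.6, -0.2, 0.3]
opening: 0.0931
gripper_force: 0.0
```

Emit:
{"fn": "arm_command", "kwargs": {
  "increments": [
    [0.2, 0.007, 0, 0, 0, -0.021],
    [0.4, 0.002, 0, 0, 0, -0.042],
    [0.595, -0.017, 0, 0, 0, -0.063],
    [0.79, -0.049, 0, 0, 0, -0.084],
    [0.98, -0.093, 0, 0, 0, -0.106]
  ]
}}

```text
t: 1.45
tool_pos: [0.4953, -0.3812, 0.4044]
orientation: [-2.803, -1.418, 0.0]
force: [-0.4, 0.2, 0.7]
opening: 0.0933
gripper_force: 0.0
```

Emit:
{"fn": "arm_command", "kwargs": {
  "increments": [
    [0.2, 0.007, 0, 0, 0, -0.021],
    [0.4, 0.002, 0, 0, 0, -0.042],
    [0.595, -0.017, 0, 0, 0, -0.063],
    [0.79, -0.049, 0, 0, 0, -0.084],
    [0.98, -0.093, 0, 0, 0, -0.106]
  ]
}}

```text
t: 2.08
tool_pos: [0.5964, -0.2122, 0.4044]
orientation: [-2.529, -1.863, 0.0]
force: [0.6, -0.9, -0.4]
opening: 0.0932
gripper_force: 0.0
```

Emit:
{"fn": "arm_command", "kwargs": {
  "increments": [
    [0.2, 0.007, 0, 0, 0, -0.021],
    [0.4, 0.002, 0, 0, 0, -0.042],
    [0.595, -0.017, 0, 0, 0, -0.063],
    [0.79, -0.049, 0, 0, 0, -0.084],
    [0.98, -0.093, 0, 0, 0, -0.106]
  ]
}}

```text
t: 2.7
tool_pos: [0.6367, -0.0195, 0.4044]
orientation: [-2.185, -2.257, 0.0]
force: [1.0, 0.7, -1.1]
opening: 0.0927
gripper_force: 0.0
```

```bash
cat >> h.py <<'E'
def to(x,y,z):
    s=read_state(); r=R.from_rotvec(s["orientation"]); m=r.as_matrix()
    print("pos",np.round(s["tool_pos"],4),"yaw x",round(np.degrees(np.arctan2(m[1,0],m[0,0])),2),"z",np.round(m[:,2],3),"t",s["t"],"q",np.round(s["q"],2))
    print("units",np.round(m.T@(np.array([x,y,z])-s["tool_pos"])/.2,3))
E
python3 - <<'E'
from h import *
to(.6,.297,.405)
c=read_camera("wrist");cv2.imwrite("pics/w1.png",c["image"][:,:,::-1])
print(np.round(c["T"],3).tolist(),c["fx"])
c=read_camera("scene")
for u,v in((456,243),(485,298)):print(onplane(c,u,v,.11))
E
```

```text
pos [ 0.6367 -0.0195  0.4044] yaw x 91.85 z [-0.  0. -1.] t 2.7 q [-0.11  0.23  1.38  0.    1.53 -0.14]
units [ 1.588 -0.132 -0.003]
[[0.999, 0.031, 0.007, 0.636], [0.032, -0.97, -0.24, 0.047], [-0.001, 0.24, -0.971, 0.384], [0.0, 0.0, 0.0, 1.0]] 309.70691628693146
[0.44346044 0.33057502 0.11      ]
[0.52931184 0.44749062 0.11      ]
```

View pics/w1.png

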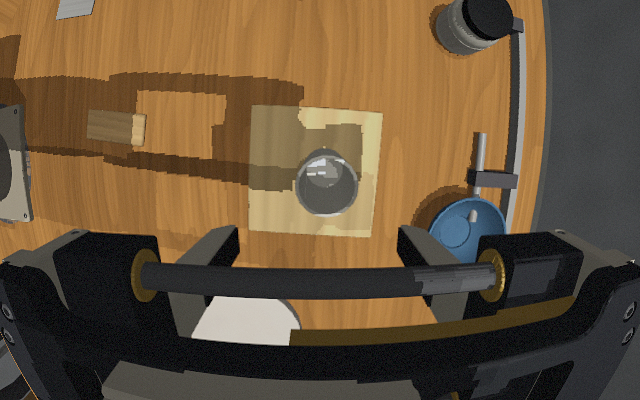

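The wrist view shows the spare cup on its board at (327,183) and the bat's edge at (250,320), so the arm still has to go further along. I'll stop about 8 cm short of the pot for a close look.

Emit:
{"fn": "arm_command", "kwargs": {
  "increments": [
    [0.25, 0, 0, 0, 0, -0.03],
    [0.5, -0.02, 0, 0, 0, -0.055],
    [0.75, -0.05, 0, 0, 0, -0.08],
    [1.0, -0.09, 0, 0, 0, -0.108],
    [1.0, -0.09, 0, 0, 0, -0.136]
  ]
}}

```text
t: 3.42
tool_pos: [0.6118, 0.1815, 0.4045]
orientation: [-1.651, -2.672, -0.0]
force: [-0.1, -1.4, -0.5]
opening: 0.093
gripper_force: 0.0
```

```bash
cat >> h.py <<'E'
def wray(c,u,v):
    T=np.array(c["T"]); x,y=u-c["cx"],v-c["cy"]; r=np.hypot(x,y)+1e-9; t=r/c["fx"]
    return T[:3,3],T[:3,:3]@np.array([np.sin(t)*x/r,np.sin(t)*y/r,np.cos(t)])
def wplane(c,u,v,z):
    o,d=wray(c,u,v); return o+d*(z-o[2])/d[2]
E
python3 - <<'E'
from h import *
to(.6,.297,.405)
c=read_camera("wrist");cv2.imwrite("pics/w2.png",c["image"][:,:,::-1])
T=np.array(c["T"]); p=T[:3,:3].T@(np.array([.6,.297,.128])-T[:3,3]); a=np.arctan2(np.hypot(p[0],p[1]),p[2])*c["fx"]/np.hypot(p[0],p[1])
print(p[:2]*a+[c["cx"],c["cy"]])
E
```

```text
pos [0.6118 0.1815 0.4045] yaw x 116.56 z [-0.001  0.001 -1.   ] t 3.425 q [ 0.21  0.23  1.37  0.    1.54 -0.26]
units [ 0.543  0.206 -0.002]
[365.67170976  72.5309641 ]
```

View pics/w2.png

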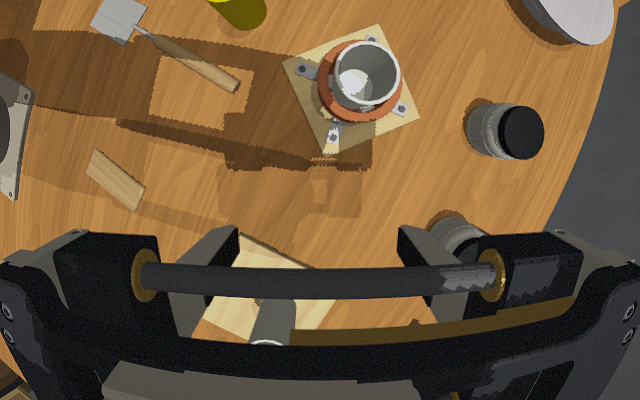

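The stuck cup's rim is at about (367,73), within a pixel or two of the prediction. I'll fit the rim ellipse.

```bash
python3 - <<'E'
from h import *
c=read_camera("wrist"); im=c["image"].astype(int); sat=im.max(2)-im.min(2)
m=np.zeros(sat.shape,np.uint8); m[32:118,322:408]=((sat<30)&(im.max(2)>60))[32:118,322:408]
m=cv2.morphologyEx(m,cv2.MORPH_OPEN,np.ones((3,3)))
k=max(cv2.findContours(m,0,1)[0],key=cv2.contourArea); h=cv2.convexHull(k); print(cv2.boundingRect(h))
P=np.array([wplane(c,*q[0],.128)[:2] for q in k])
(cx,cy),r=cv2.minEnclosingCircle(P.astype(np.float32)); print("circle",cx,cy,r)
e=cv2.fitEllipse(h); print(e,wplane(c,*e[0],.128))
to(cx,cy,.278)
E
```

```text
(328, 34, 73, 77)
circle 0.5979688167572021 0.29579389095306396 0.0335998609662056
((364.6709899902344, 73.1203384399414), (67.53539276123047, 76.74512481689453), 35.090667724609375) [0.5995824  0.29430785 0.128     ]
pos [0.6124 0.1789 0.4045] yaw x 116.31 z [-0. -0. -1.] t 3.525 q [ 0.2   0.23  1.37 -0.    1.54 -0.26]
units [0.556 0.194 0.632]
```

Emit:
{"fn": "arm_command", "kwargs": {
  "increments": [
    [0.14, 0.05, 0, 0, 0, 0],
    [0.28, 0.1, 0, 0, 0, 0],
    [0.42, 0.155, 0, 0, 0, 0],
    [0.554, 0.205, 0.1, 0, 0, 0],
    [0.554, 0.205, 0.2, 0, 0, 0]
  ]
}}

```text
t: 4.15
tool_pos: [0.6005, 0.2967, 0.3641]
orientation: [1.662, 2.666, 0.001]
force: [-0.8, 0.4, -0.8]
opening: 0.0928
gripper_force: 0.0
```

```bash
python3 - <<'E'
from h import *
to(.6,.2965,.277)
E
```

```text
pos [0.6005 0.2967 0.3641] yaw x 116.13 z [ 0.  0. -1.] t 4.15 q [ 0.38  0.34  1.32  0.    1.48 -0.07]
units [ 0.    -0.003  0.435]
```

Emit:
{"fn": "arm_command", "kwargs": {
  "increments": [
    [0, 0, 0.12, 0, 0, 0],
    [0, 0, 0.24, 0, 0, 0],
    [0, 0, 0.34, 0, 0, 0],
    [0, 0, 0.435, 0, 0, 0],
    [0, 0, 0.435, 0, 0, 0]
  ]
}}

```text
t: 4.78
tool_pos: [0.5999, 0.2953, 0.2753]
orientation: [-1.66, -2.665, 0.005]
force: [1.3, -0.2, 0.2]
opening: 0.0931
gripper_force: 0.0
```

```bash
python3 - <<'E'
from h import *
to(.6,.2965,.277)
a=read_camera("scene"); b=read_camera("side")
x=a["image"][210:350,310:480]; y=b["image"][170:310,150:320]
o=np.hstack([cv2.resize(x,(400,329),interpolation=2),cv2.resize(y,(400,329),interpolation=2)])
cv2.imwrite("pics/g1.png",o[:,:,::-1])
E
```

```text
pos [0.5999 0.2953 0.2753] yaw x 116.15 z [-0.003 -0.001 -1.   ] t 4.775 q [ 0.38  0.4   1.41 -0.    1.34 -0.08]
units [ 0.005  0.003 -0.008]
```

View pics/g1.png

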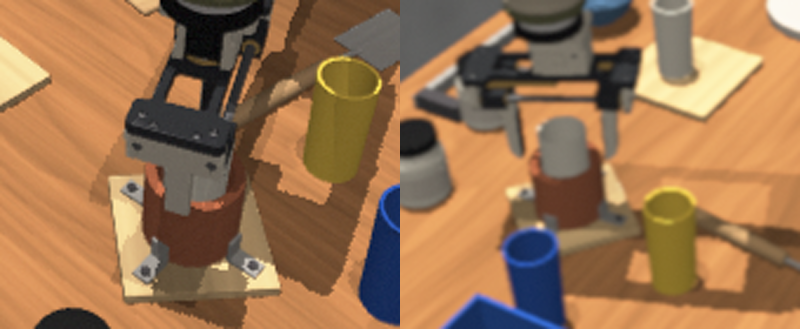

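The pads straddle the cup rim evenly, with the tips above the pot's rim. Closing.

Emit:
{"fn": "arm_command", "kwargs": {
  "increments": [
    [0, 0, -0.008, 0, 0, 0],
    [0, 0, -0.008, 0, 0, 0],
    [0, 0, -0.008, 0, 0, 0],
    [0, 0, -0.008, 0, 0, 0],
    [0, 0, -0.008, 0, 0, 0]
  ],
  "fingers": 1,
  "force": 40
}}

```text
t: 5.5
tool_pos: [0.6005, 0.2961, 0.2795]
orientation: [1.66, 2.667, 0.0]
force: [-0.1, -0.3, 1.1]
opening: 0.0545
gripper_force: 39.8
```

Emit:
{"fn": "arm_command", "kwargs": {
  "increments": [
    [0, 0, 0, 0, 0, 0],
    [0, 0, 0, 0, 0, 0],
    [0, 0, 0, 0, 0, 0],
    [0, 0, 0, 0, 0, 0],
    [0, 0, 0, 0, 0, 0]
  ]
}}

```text
t: 6.12
tool_pos: [0.6005, 0.2961, 0.2794]
orientation: [1.66, 2.667, 0.0]
force: [-0.0, 0.6, 1.9]
opening: 0.0545
gripper_force: 39.8
```

```bash
python3 - <<'E'
from h import *
to(.6,.2965,.277); s=read_state(); print(s["force"],s["wrist_torque"],s["gripper_force"],s["opening"])
E
```

```text
pos [0.6005 0.2961 0.2794] yaw x 116.2 z [ 0.  0. -1.] t 6.125 q [ 0.38  0.4   1.4  -0.    1.34 -0.08]
units [ 0.003 -0.001  0.012]
[-1.01305302e-03  5.84895427e-01  1.94469123e+00] [ 0.01425441 -0.03557078  0.08558235] 39.76315387990326 0.054456428094716444
```

Emit:
{"fn": "arm_command", "kwargs": {
  "increments": [
    [0, 0, 0, 0, 0, 0.018],
    [0, 0, 0, 0, 0, 0.036],
    [0, 0, 0, 0, 0, 0.054],
    [0, 0, 0, 0, 0, 0.072],
    [0, 0, 0, 0, 0, 0.09]
  ]
}}

```text
t: 6.75
tool_pos: [0.6003, 0.2958, 0.2794]
orientation: [-2.021, -2.405, 0.001]
force: [-2.0, -0.2, 6.0]
opening: 0.0541
gripper_force: 39.8
```

Emit:
{"fn": "arm_command", "kwargs": {
  "increments": [
    [0, 0, 0, 0, 0, 0.018],
    [0, 0, 0, 0, 0, 0.036],
    [0, 0, 0, 0, 0, 0.054],
    [0, 0, 0, 0, 0, 0.072],
    [0, 0, 0, 0, 0, 0.09]
  ]
}}

```text
t: 7.38
tool_pos: [0.6002, 0.2961, 0.2794]
orientation: [-2.339, -2.096, 0.001]
force: [-2.6, 0.7, 3.2]
opening: 0.0544
gripper_force: 39.9
```

```bash
python3 - <<'E'
from h import *
to(.6,.2965,.277); s=read_state(); print(s["force"],s["wrist_torque"],s["gripper_force"],s["opening"])
c=read_camera("wrist");cv2.imwrite("pics/w3.png",c["image"][:,:,::-1])
E
```

```text
pos [0.6002 0.2961 0.2794] yaw x 83.72 z [-0.001 -0.    -1.   ] t 7.375 q [0.38 0.4  1.41 0.   1.34 0.49]
units [ 0.002 -0.001  0.012]
[-2.59492269  0.65630648  3.23405895] [-0.02743132  0.64538438  0.31205096] 39.930130031425506 0.05443807947114288
```

Emit:
{"fn": "arm_command", "kwargs": {
  "increments": [
    [0, 0, -0.04, 0, 0, 0],
    [0, 0, -0.08, 0, 0, 0],
    [0, 0, -0.12, 0, 0, 0],
    [0, 0, -0.16, 0, 0, 0],
    [0, 0, -0.2, 0, 0, 0]
  ]
}}

```text
t: 8.05
tool_pos: [0.6009, 0.2962, 0.3212]
orientation: [2.338, 2.098, 0.003]
force: [1.2, -0.3, -1.5]
opening: 0.0539
gripper_force: 39.7
```

Emit:
{"fn": "arm_command", "kwargs": {
  "increments": [
    [0, 0, -0.05, 0, 0, 0],
    [0, 0, -0.1, 0, 0, 0],
    [0, 0, -0.16, 0, 0, 0],
    [0, 0, -0.22, 0, 0, 0],
    [0, 0, -0.28, 0, 0, 0]
  ]
}}

```text
t: 8.68
tool_pos: [0.6005, 0.2961, 0.3764]
orientation: [2.338, 2.098, 0.001]
force: [1.1, -0.6, -1.4]
opening: 0.0542
gripper_force: 39.7
```

```bash
python3 - <<'E'
from h import *
to(.6,.2965,.43); s=read_state(); print(s["force"],s["wrist_torque"],s["gripper_force"],s["opening"])
a=read_camera("scene"); b=read_camera("side")
x=a["image"][190:340,310:480]; y=b["image"][130:280,150:320]
o=np.hstack([cv2.resize(x,(400,353),interpolation=2),cv2.resize(y,(400,353),interpolation=2)])
cv2.imwrite("pics/g2.png",o[:,:,::-1])
E
```

```text
pos [0.6005 0.2961 0.3764] yaw x 83.8 z [ 0.  0. -1.] t 8.675 q [0.38 0.33 1.31 0.   1.5  0.49]
units [ 0.002 -0.003 -0.268]
[ 1.05924656 -0.62253275 -1.36972127] [-0.05552794 -0.14285494 -0.04272371] 39.746048140805215 0.054210406426677696
```

View pics/g2.png

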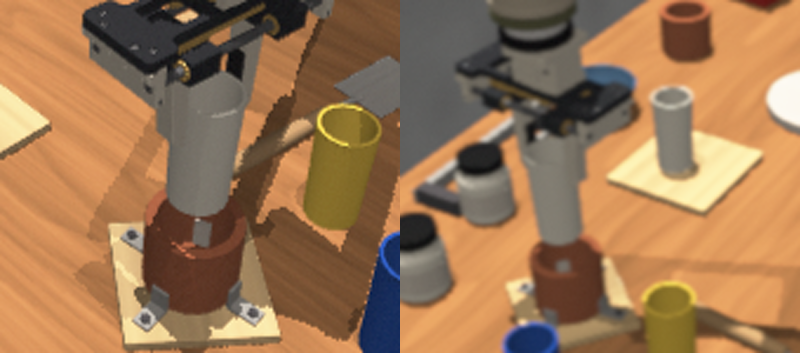

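The cup is free and in the grip: the vertical force of -1.4 N matches its weight. I'll raise it and carry it over to the bat.

Emit:
{"fn": "arm_command", "kwargs": {
  "increments": [
    [0, 0, -0.06, 0, 0, 0],
    [0, 0, -0.14, 0, 0, 0],
    [0, 0, -0.22, 0, 0, 0],
    [-0.06, 0, -0.29, 0, 0, 0],
    [-0.16, 0, -0.32, 0, 0, 0]
  ]
}}

```text
t: 9.4
tool_pos: [0.597, 0.2635, 0.4411]
orientation: [2.337, 2.098, 0.003]
force: [-0.1, -0.3, -1.6]
opening: 0.0543
gripper_force: 39.7
```

Emit:
{"fn": "arm_command", "kwargs": {
  "increments": [
    [-0.15, 0, 0, 0, 0, 0],
    [-0.32, 0, 0, 0, 0, 0],
    [-0.5, 0, 0, 0, 0, 0],
    [-0.68, 0, 0, 0, 0, 0],
    [-0.86, 0, 0, 0, 0, 0]
  ]
}}

```text
t: 10.02
tool_pos: [0.5777, 0.0908, 0.4392]
orientation: [2.339, 2.097, -0.001]
force: [-0.0, -0.6, -1.4]
opening: 0.0543
gripper_force: 39.7
```

Emit:
{"fn": "arm_command", "kwargs": {
  "increments": [
    [-0.18, 0, 0, 0, 0, 0],
    [-0.36, 0, 0, 0, 0, 0],
    [-0.54, 0, 0, 0, 0, 0],
    [-0.72, 0, 0, 0, 0, 0],
    [-0.9, 0, 0, 0, 0, 0]
  ]
}}

```text
t: 10.65
tool_pos: [0.5578, -0.0879, 0.4392]
orientation: [-2.339, -2.097, 0.001]
force: [0.5, -0.3, -0.9]
opening: 0.0542
gripper_force: 39.7
```

Emit:
{"fn": "arm_command", "kwargs": {
  "increments": [
    [-0.18, -0.01, 0, 0, 0, 0],
    [-0.36, -0.02, 0, 0, 0, 0],
    [-0.54, -0.03, 0, 0, 0, 0],
    [-0.68, -0.04, 0, 0, 0, 0],
    [-0.78, -0.04, 0, 0, 0, 0]
  ]
}}

```text
t: 11.28
tool_pos: [0.5329, -0.2419, 0.4392]
orientation: [-2.34, -2.096, 0.001]
force: [0.8, 0.3, -1.4]
opening: 0.0541
gripper_force: 39.7
```

```bash
python3 - <<'E'
from h import *
to(.532,-.258,.33); s=read_state(); print(s["force"],s["gripper_force"],s["opening"])
a=read_camera("scene"); b=read_camera("side")
x=a["image"][60:230,180:350]; y=b["image"][60:230,240:410]
o=np.hstack([cv2.resize(x,(400,400),interpolation=2),cv2.resize(y,(400,400),interpolation=2)])
cv2.imwrite("pics/g3.png",o[:,:,::-1])
E
```

```text
pos [ 0.5329 -0.2419  0.4392] yaw x 83.7 z [-0.001 -0.    -1.   ] t 11.275 q [-0.51  0.08  1.48 -0.    1.58 -0.4 ]
units [-0.081  0.004  0.546]
[ 0.77250838  0.26934666 -1.38369569] 39.74616029765457 0.05408465700013581
```

View pics/g3.png

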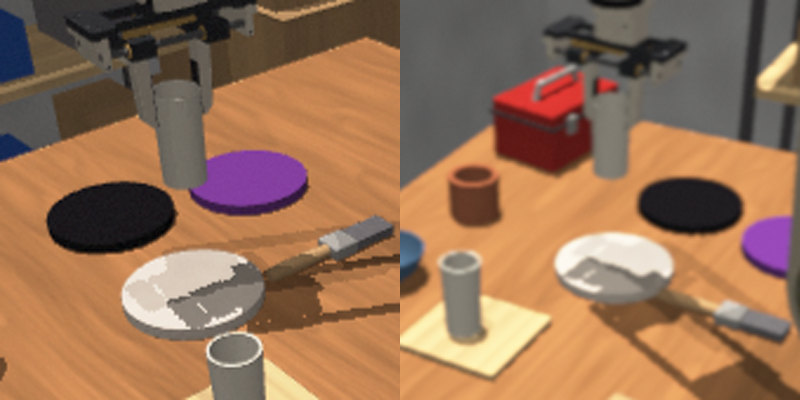

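The held cup hangs upright above the bat in both views. Lowering.

Emit:
{"fn": "arm_command", "kwargs": {
  "increments": [
    [-0.03, 0, 0.1, 0, 0, 0],
    [-0.06, 0, 0.25, 0, 0, 0],
    [-0.07, 0, 0.4, 0, 0, 0],
    [-0.07, 0, 0.54, 0, 0, 0],
    [-0.07, 0, 0.64, 0, 0, 0]
  ]
}}

```text
t: 12.0
tool_pos: [0.5322, -0.2527, 0.3083]
orientation: [-2.335, -2.097, 0.001]
force: [-0.0, -0.2, -2.0]
opening: 0.0543
gripper_force: 39.7
```

Emit:
{"fn": "arm_command", "kwargs": {
  "increments": [
    [0, 0, 0.03, 0, 0, 0],
    [0, 0, 0.05, 0, 0, 0],
    [0, 0, 0.07, 0, 0, 0],
    [0, 0, 0.08, 0, 0, 0],
    [0, 0, 0.08, 0, 0, 0]
  ]
}}

```text
t: 12.62
tool_pos: [0.5328, -0.2539, 0.2956]
orientation: [2.338, 2.098, 0.0]
force: [0.6, -0.5, -1.0]
opening: 0.0538
gripper_force: 39.7
```

```bash
python3 - <<'E'
from h import *
to(.532,-.258,.2794); s=read_state(); print(s["force"],s["gripper_force"],s["opening"])
for n in("scene","side"):
    c=read_camera(n); im=c["image"]; b=(225,100,310,210) if n=="scene" else (290,80,372,195)
    x=cv2.resize(im[b[1]:b[3],b[0]:b[2]],(380,480),interpolation=2); o=x if n=="scene" else np.hstack([o,x])
    print(n,"foot centre if at bat mid",proj(c,(.532,-.258,.018)))
cv2.imwrite("pics/g4.png",o[:,:,::-1])
E
```

```text
pos [ 0.5328 -0.2539  0.2956] yaw x 83.8 z [ 0. -0. -1.] t 12.625 q [-0.53  0.18  1.64  0.    1.32 -0.42]
units [-0.021 -0.002  0.081]
[ 0.57445033 -0.49175696 -1.0207304 ] 39.74594125058502 0.053787934287571365
scene foot centre if at bat mid (np.float64(262.2292305475852), np.float64(181.49758871557356))
side foot centre if at bat mid (np.float64(329.705416447238), np.float64(171.51020458260783))
```

View pics/g4.png

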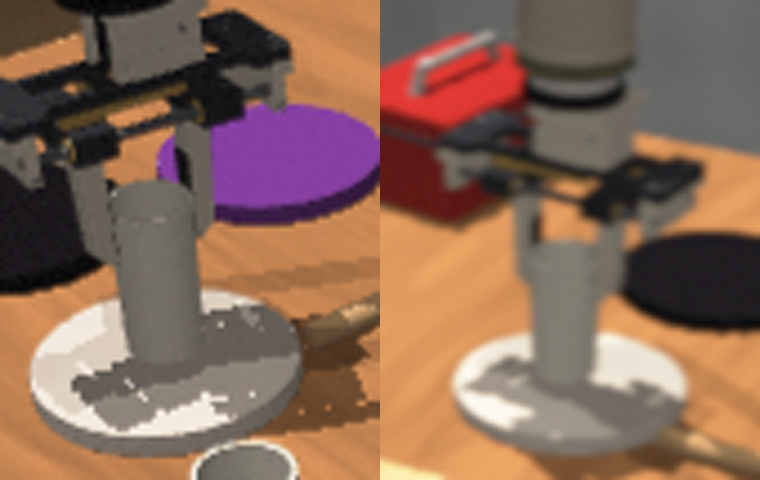

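The cup sits over the middle of the bat in both views, about 16 mm up. I'll lower it gently until it touches.

Emit:
{"fn": "arm_command", "kwargs": {
  "increments": [
    [-0.01, 0, 0.02, 0, 0, 0],
    [-0.02, 0, 0.035, 0, 0, 0],
    [-0.02, 0, 0.05, 0, 0, 0],
    [-0.02, 0, 0.06, 0, 0, 0],
    [-0.02, 0, 0.065, 0, 0, 0]
  ]
}}

```text
t: 13.35
tool_pos: [0.5322, -0.2578, 0.2821]
orientation: [-2.338, -2.098, 0.0]
force: [-0.4, -0.3, -1.0]
opening: 0.0542
gripper_force: 39.7
```

Emit:
{"fn": "arm_command", "kwargs": {
  "increments": [
    [0, 0, 0.003, 0, 0, 0],
    [0, 0, 0.006, 0, 0, 0],
    [0, 0, 0.009, 0, 0, 0],
    [0, 0, 0.012, 0, 0, 0],
    [0, 0, 0.012, 0, 0, 0]
  ]
}}

```text
t: 13.98
tool_pos: [0.5322, -0.2578, 0.2799]
orientation: [-2.338, -2.098, 0.0]
force: [-0.6, 0.5, -1.7]
opening: 0.054
gripper_force: 39.7
```

```bash
python3 - <<'E'
from h import *
to(.532,-.258,.2794); print(read_state()["force"])
E
```

```text
pos [ 0.5322 -0.2578  0.2799] yaw x 83.8 z [-0.  0. -1.] t 13.975 q [-0.54  0.2   1.65 -0.    1.3  -0.43]
units [-0.001 -0.001  0.002]
[-0.58666054  0.54189838 -1.68573261]
```

Emit:
{"fn": "arm_command", "kwargs": {
  "increments": [
    [0, 0, 0.001, 0, 0, 0],
    [0, 0, 0.002, 0, 0, 0],
    [0, 0, 0.003, 0, 0, 0],
    [0, 0, 0.004, 0, 0, 0],
    [0, 0, 0.004, 0, 0, 0]
  ]
}}

```text
t: 14.6
tool_pos: [0.5323, -0.2579, 0.2796]
orientation: [2.338, 2.098, -0.0]
force: [-1.8, -0.1, 3.7]
opening: 0.0541
gripper_force: 39.8
```

Emit:
{"fn": "arm_command", "kwargs": {
  "increments": [
    [0, 0, 0.001, 0, 0, 0],
    [0, 0, 0.002, 0, 0, 0],
    [0, 0, 0.003, 0, 0, 0],
    [0, 0, 0.004, 0, 0, 0],
    [0, 0, 0.004, 0, 0, 0]
  ]
}}

```text
t: 15.22
tool_pos: [0.5323, -0.2582, 0.2795]
orientation: [2.338, 2.097, -0.001]
force: [-5.4, -0.8, 8.2]
opening: 0.0546
gripper_force: 39.8
```

Contact is felt. I'll ease off a touch, soften the grip, then open.

Emit:
{"fn": "arm_command", "kwargs": {
  "increments": [
    [0, 0, -0.004, 0, 0, 0],
    [0, 0, -0.005, 0, 0, 0],
    [0, 0, -0.005, 0, 0, 0],
    [0, 0, -0.005, 0, 0, 0],
    [0, 0, -0.005, 0, 0, 0]
  ],
  "force": 6
}}

```text
t: 15.85
tool_pos: [0.5324, -0.2579, 0.2795]
orientation: [2.338, 2.098, 0.0]
force: [-0.1, -1.2, 4.0]
opening: 0.0549
gripper_force: 6.0
```

Emit:
{"fn": "arm_command", "kwargs": {
  "increments": [
    [0, 0, 0, 0, 0, 0],
    [0, 0, 0, 0, 0, 0],
    [0, 0, 0, 0, 0, 0],
    [0, 0, 0, 0, 0, 0],
    [0, 0, 0, 0, 0, 0]
  ],
  "fingers": -1
}}

```text
t: 16.48
tool_pos: [0.5322, -0.2578, 0.2793]
orientation: [-2.338, -2.098, 0.0]
force: [-0.7, 0.4, -0.8]
opening: 0.0927
gripper_force: 0.0
```

Emit:
{"fn": "arm_command", "kwargs": {
  "increments": [
    [0, 0, 0, 0, 0, 0],
    [0, 0, 0, 0, 0, 0],
    [0, 0, 0, 0, 0, 0],
    [0, 0, 0, 0, 0, 0],
    [0, 0, 0, 0, 0, 0]
  ]
}}

```text
t: 17.1
tool_pos: [0.5323, -0.2578, 0.2793]
orientation: [-2.338, -2.098, 0.0]
force: [-0.9, 1.1, -0.2]
opening: 0.0932
gripper_force: 0.0
```

Emit:
{"fn": "arm_command", "kwargs": {
  "increments": [
    [0, 0, -0.08, 0, 0, 0],
    [0, 0, -0.2, 0, 0, 0],
    [0, 0, -0.35, 0, 0, 0],
    [0, 0, -0.5, 0, 0, 0],
    [0, 0, -0.65, 0, 0, 0]
  ]
}}

```text
t: 17.73
tool_pos: [0.5322, -0.2578, 0.4118]
orientation: [2.337, 2.097, 0.001]
force: [-0.3, -0.5, 0.1]
opening: 0.0932
gripper_force: 0.0
```

Emit:
{"fn": "arm_command", "kwargs": {
  "increments": [
    [0, 0, -0.03, 0, 0, 0],
    [0, 0, -0.04, 0, 0, 0],
    [0, 0, -0.04, 0, 0, 0],
    [0, 0, -0.04, 0, 0, 0],
    [0, 0, -0.04, 0, 0, 0]
  ]
}}

```text
t: 18.35
tool_pos: [0.5322, -0.2577, 0.4164]
orientation: [-2.337, -2.097, 0.001]
force: [0.4, -0.0, -0.7]
opening: 0.0934
gripper_force: 0.0
```

```bash
python3 - <<'E'
from h import *
print(read_state()["tool_pos"])
c=read_camera("scene"); cv2.imwrite("pics/end.png",c["image"][:,:,::-1])
E
```

```text
[ 0.53215941 -0.25773609  0.41641898]
```

View pics/end.png

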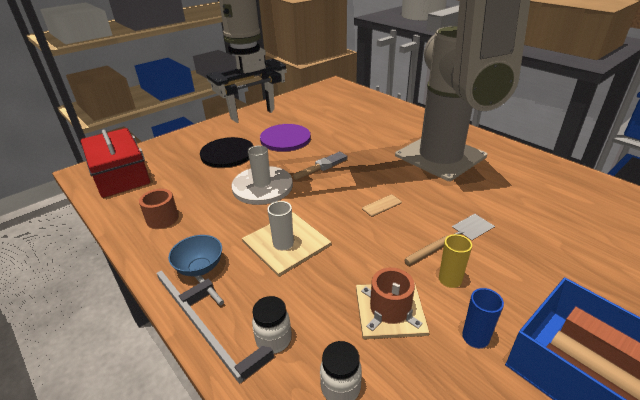

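The cup stands upright in the middle of the bat at (260,168), the pot is empty, the spare cup hasn't moved, and the gripper is clear.

```bash
python3 -c "
from plant import *
print(close_job())"
```

```text
the job is handed in; nothing more can be done
None
```

I twisted the stuck cup about 32° to free it, pulled it out and stood it upright in the middle of the white bat; the spare cup was left alone, and I handed the job in at about 18 s.

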